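# Draw the steel tray home and latch it

### The arm

A 6-joint arm with a two-finger parallel gripper is mounted at the origin on the work surface. World frame = base frame: x ahead of the robot, y to its left, z up, the work surface at z = 0. Lengths are in m, angles in rad, forces in N, time in s.
With the tool pointing down it reaches from about 0.25 to 0.725 m from the base axis. Payload 4 kg.
Tool frame: the origin (TCP) lies on the centre line of the jaws, within the pads' length; the fingertips stand 17 mm ahead of it and the grasp point (between the pads) lies 2 mm behind it; z points along the fingers, y is the line along which they close (so a half turn about z gives the same grasp; the last joint's range is limited). The gripper opens to 85 mm and grips with 20 to 120 N. Pads are 22 mm wide; open, the fingers measure 114 mm over their backs; the gripper's body (76 mm by 85 mm) begins 54 mm behind the grasp point. The pads swing forward as they close: fully open they stand 13 mm farther back than shut.
Start: joints at [-1.277, 0.241, 0.005, 1.335, 0, 1.571], TCP at [0.145, -0.479, 0.248] pointing down, gripper open.
Joint ranges: [-2.72, 2.72], [-1.05, 1.87], [-1.09, 1.28], [-1.99, 2.15], [-1.42, 1.44], [-3.14, 3.14]. Speed limits (rad/s): [2.79, 2.79, 3.14, 3.14, 3.14, 3.14].

### API

Orientations are given as a unit quaternion [x, y, z, w].
In Python, from workcell import bot, camera, get_calibration gives the robot as it stands.
- The arm moves only by the tool apply_moves, never from a script. Its argument "steps" is a list of rows, each a list of 3 entries, a list of its own where there are three numbers: the shift along the tool's x, y, z as a fraction of full scale, then the turn, a rotation vector about the tool's x, y, z as a fraction of full scale, then the opening, from 0 (shut) to 1 (fully open). A call has exactly 8 rows; each row shifts and turns the commanded pose from where the row before left it, along the tool's axes as they then stand; what a row does not reach is not made up. Full scale, the value 1, is 20 cm for a shift and pi rad for a turn. A row lasts 1/12 s, in which the tool goes at most 41.7 mm and 7.16 degrees, less where a joint would pass 70% of its speed; a pose out of reach is approached as far as the arm can. A call with a number of a shift or a turn outside -1 to 1 is refused whole. A call with a gripper value outside its range is refused whole. The fingers move at their own pace and stop on an object; the grip force is fixed at half the most. Time passes only in rows, so rows that do not move let the fingers close, or fill a call up. It gives the time, the measured TCP pose, the force, the opening and the grip force at its end, in the units of the state.
- bot.get_obs(): the state, without advancing time (a new reading comes with each control period).
- camera(name): name is "side" or "top"; returns (picture, depth): 420x560x3 uint8, red, green, blue; 420x560 float32, m along the optical axis (not along the pixel's ray), 0 where there is no reading.
- get_calibration(name): a dict with "fov_y" (degrees; the focal length in pixels is half the picture's height over the tangent of half this angle, whatever the lens; pixels are square), "cx", "cy" (the principal point, pixels), "rvec" (rotation vector, rad) and "tvec" (3), from world to camera coordinates, as OpenCV has them. Camera axes: x right, y down, z forward; pixel columns grow to the right and rows downward; lengths in m; the calibration is good to about 2 mm. A picture is of the moment at which its call begins. get_calibration takes no time and is no camera call.
- bot.job_done(): hands the job in; it is judged then, once.
The state is a dict: "clock": time; "joint_pos": joint angles; "joint_vel": joint speeds; "tau": joint torques, N m; "eef_pos": TCP position; "tool_rot": TCP orientation; "ft_force": force on the tool from outside, world axes, zero at the start; "ft_torque": the same for the moment, N m; "grip_width": finger opening in m; "grasp_force": force on a finger pad.
Only numpy, scipy, OpenCV 4.12 (cv2) and the standard library are available. Lean on these libraries where they do the work, as an engineer would, in place of code of your own. Each camera call takes 0.05 s, during which the arm holds its last target. There are 200 camera calls.

### The job

The open steel tray with the ring in it has been left on the jeweller's bench beyond its dock: hook a fingertip behind its far wall and drag it towards you, sliding on the bench without lifting it, in between the two aluminium guides until it meets the adjustable wooden stop, wherever that is set, without a knock, and keep it pressed square against the stop with about ten newtons for a second. Then let go of the tray, gently swing the steel keeper shut until its nose bears on the tray's far wall, and take the hand away. Keep the ring in the tray, and leave the tin, the brass gauge and the graver where they lie.

Things in the scene. Friction and masses are not known exactly. Their poses are not given: they have to be found in the camera images.
- tray: open rectangular stainless-steel tray, 100 mm (its x) by 140 mm (its y), walls 26 mm high and 4 mm thick, loose on the bench, about 0.3 to 0.6 kg, 1 to 6 N to slide it; a ring and a small copper cone lie in it. Origin: centre of its underside. Its +x points to its far wall (away from the robot), z up.
- dock: aluminium dock fixed to the bench (place and yaw vary). Origin: on the bench, on its centre line; +x points away from the robot along the guides, +y left. Guides 18 mm high, inner faces at y = +-75 mm from x = -48 to 80 mm, then flaring to about y = +-90 mm at x = 116 mm. The tray starts beyond the guides, roughly in line with them; home, it lies within 5 mm of the centre line, yaw as the dock.
- stop: base of the adjustable stop, fixed in the dock, same origin and axes. On two screw rods it carries a rigid upright wooden face, 140 mm wide, 20 mm high, 12 mm thick, which stops the tray's near wall. The face's far side is set anywhere from x = 0 to 40 mm, differently each time; this setting is not measured. So the home tray's origin is at dock x = 50 to 90 mm.
- keeper (a joint): angle (rad) of the keeper bar about its upright pin. At 0 the bar points to the dock's +y; it grows as the bar opens, clockwise from above: 1.57 = pointing to dock +x. It starts open at about 2.15 to 2.45, stays where it is left (about 1 N at its end moves it), and meets the home tray's far wall at 0.05 to 0.53, depending on the stop's setting.
- pivot (a point): the keeper's hinge axis, at dock x = 136 mm, y = -108 mm, 15 mm above the bench. The keeper is an upright flat steel bar 12 mm thick (6 mm either side of the axis line), reaching 85 mm from the axis to its free end, from 4 to 26 mm above the bench, with a nose near its end on the side that closes on the tray.
- band_c (a point): centre of a brass ring, 26 mm outside diameter, 9 mm high, lying loose in the tray.
- tin_center (a point): centre of a closed round tin, 60 mm diameter, 24 mm high, loose on the bench to the left of the tray.
- gauge: flat brass sliding gauge, 85 by 53 mm, 5 mm thick, loose on the bench right of the dock's stop.
- graver: wooden-handled graver 150 mm long, loose on the bench left of the dock.
- nose (a point): centre of the keeper's round nose (upright cylinder, 14 mm diameter, 4 to 26 mm above the bench), 78 mm along the bar from the hinge axis and 40 mm off the axis line. It bears on the tray's far wall when this point is 57 mm ahead of the tray's origin along the tray's x.

How it is judged:
By the outcome, as a careful person would: the job done as asked, in the order asked, and still so for the second after the job is handed in, with the robot touching nothing.
It also fails if it takes over 72 s, if anything falls off the work surface, if the arm or the gripper's body presses on something with over 40 N, if the wrist force passes 120 N, or if a joint passes its speed limit or range.

## Working session

There is one attempt and no reset: what is moved stays moved. The work goes in short steps, Python scripts to look and compute and a tool call to move; the robot and the scene stay as the last step left them, time stands still between calls to the robot, and variables do not carry over. Pictures are saved under pics/ and viewed, at most 10 in all, crops included, and the job is handed in when it is done.

Besides the shell and the picture viewer there is one more tool, called after "Request:" as name(argument=value, ...), one argument or row to a line, values as JSON. apply_moves: Moves the arm, as the interface text tells. Its arguments: {"type":"object","properties":{"steps":{"type":"array"}},"required":["steps"]}

```bash
mkdir -p pics; ls
cat > h.py <<'E'
import numpy as np, cv2
from workcell import bot, camera, get_calibration
def cal(n):
    c=get_calibration(n); f=210/np.tan(np.radians(c['fov_y']/2))
    R=cv2.Rodrigues(np.array(c['rvec'],float))[0]; return f,c['cx'],c['cy'],R,np.array(c['tvec'],float)
def ray(n,u,v,z):  # intersect pixel ray with plane z
    f,cx,cy,R,t=cal(n); d=R.T@np.array([(u-cx)/f,(v-cy)/f,1]); o=-R.T@t
    return o+d*(z-o[2])/d[2]
def cloud(n,D):
    f,cx,cy,R,t=cal(n); v,u=np.mgrid[:D.shape[0],:D.shape[1]]
    P=np.stack([(u-cx)/f*D,(v-cy)/f*D,D],-1); return (P-t)@R
def proj(n,p):
    f,cx,cy,R,t=cal(n); q=R@np.array(p)+t; return f*q[0]/q[2]+cx,f*q[1]/q[2]+cy
E
python3 - <<'E'
from h import *
for n in('top','side'):
    I,D=camera(n); np.savez('pics/%s0.npz'%n,I=I,D=D)
    cv2.imwrite('pics/%s0.png'%n,cv2.resize(I[...,::-1],(784,588)))
    c=cal(n); print(n,get_calibration(n),-c[3].T@c[4])
o=bot.get_obs(); print(o)
E
```

```text
pics
top {'fov_y': 55.48261771873018, 'cx': 280.68373975783703, 'cy': 212.10084114755142, 'rvec': array([ 2.16094364, -2.10121291,  0.20495379]), 'tvec': array([0.05340296, 0.53677062, 0.65292782])} [0.40859532 0.07404689 0.73814378]
side {'fov_y': 53.94212508708941, 'cx': 273.1570538148187, 'cy': 212.67219934815412, 'rvec': array([ 0.20596473, -2.81920037,  1.21439626]), 'tvec': array([0.51904501, 0.02829891, 0.68128708])} [0.43948577 0.5470724  0.49185839]
{'clock': 0.1, 'joint_pos': array([-1.27703871e+00,  2.41370808e-01,  3.88424918e-03,  1.33517363e+00,
        3.98601421e-05,  1.57079811e+00]), 'joint_vel': array([ 0.00073807, -0.00072038,  0.0026944 ,  0.00019641,  0.00207832,
       -0.00035559]), 'tau': array([-9.13021559e-04, -3.73138547e+01,  2.53010398e+01,  1.08791786e-02,
        2.96559347e-05, -7.70425771e-06]), 'eef_pos': array([ 0.14463833, -0.47808857,  0.24749502]), 'tool_rot': array([ 9.89232389e-01,  1.46350304e-01, -1.16674601e-04, -9.24813054e-04]), 'ft_force': array([-1.00610879, -0.05378135,  0.45475151]), 'ft_torque': array([ 0.00634523, -0.01645759,  0.006981  ]), 'grasp_force': 0.0, 'grip_width': 0.08525148343729386}
```

View pics/top0.png

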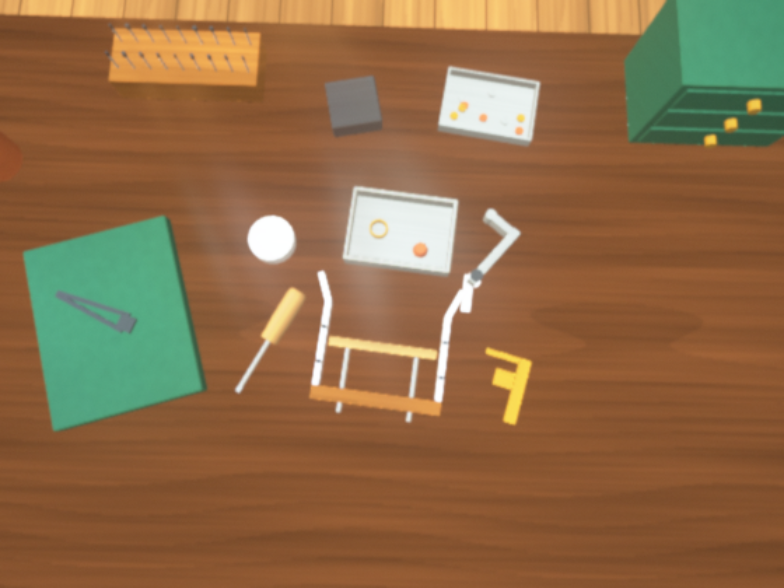

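View pics/side0.png

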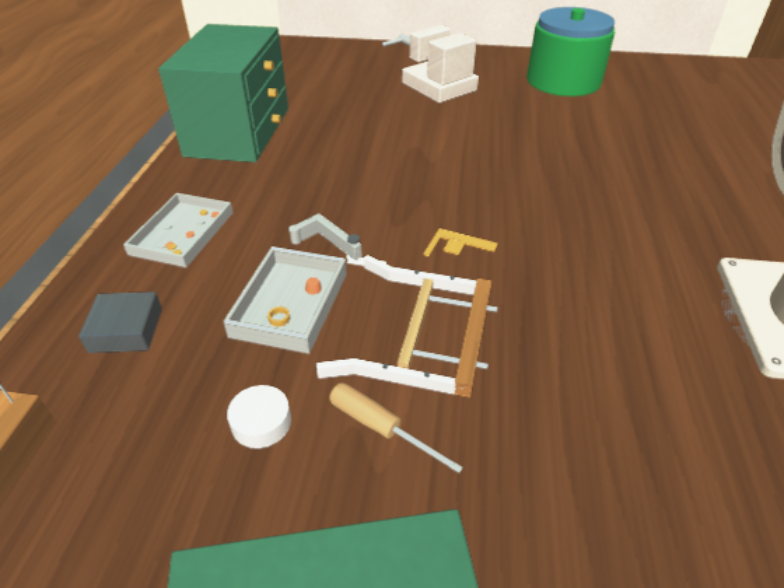

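The top view shows the tray at about (400,230), the guides from (320,272) to (318,385) and from (470,280) to (438,402), the wooden face along (330,341)–(436,355), the pivot at (476,276) and the keeper pointing up and right with its nose at (490,215). Next I'll enlarge it.

Run:
```python
from h import *
I=np.load('pics/top0.npz')['I'][125:275,215:385]
cv2.imwrite('pics/c1.png',cv2.resize(I[...,::-1],None,fx=4,fy=4,interpolation=cv2.INTER_CUBIC))
I=np.load('pics/top0.npz')['I'][180:305,215:385]
cv2.imwrite('pics/c2.png',cv2.resize(I[...,::-1],None,fx=4,fy=4,interpolation=cv2.INTER_CUBIC))
```

```text
(no output)
```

View pics/c1.png

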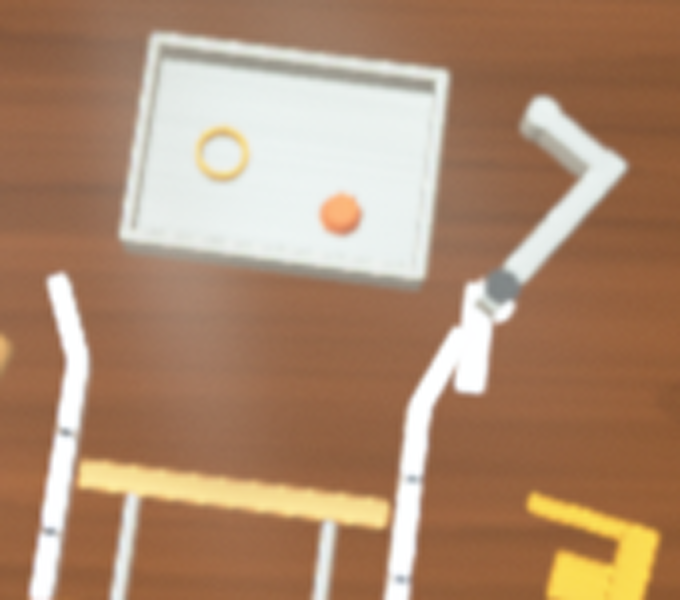

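View pics/c2.png

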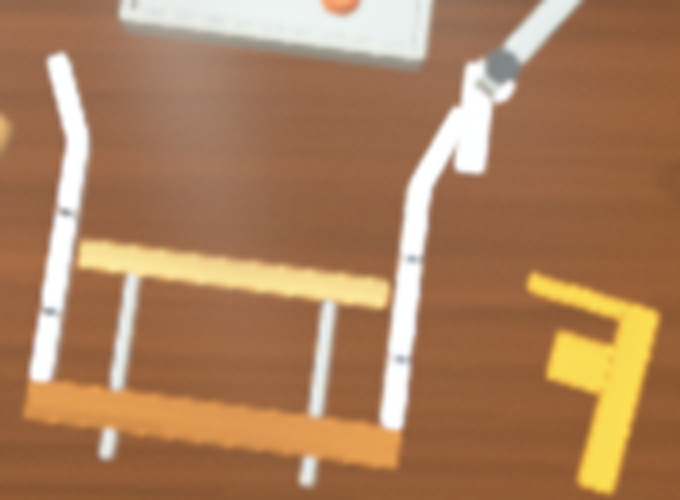

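```bash
cat >> h.py <<'E'
def c1(a,b,z): return ray('top',215+(a+.5)/4-.5,125+(b+.5)/4-.5,z)
E
python3 - <<'E'
from h import *
T=np.array([c1(*p,.026)[:2] for p in((152,34),(448,71),(423,277),(121,240))])
print('tray',T.round(4),'c',T.mean(0),[np.linalg.norm(T[i]-T[i-1]).round(4) for i in range(4)])
e=T[0]+T[1]-T[2]-T[3]; print('yaw x',np.arctan2(e[1],e[0])); e=T[0]+T[3]-T[1]-T[2]; print('yaw from y',np.arctan2(-e[0],e[1]))
La,Lb=[c1(*p,.018)[:2] for p in((88,365),(55,600))]; Ra,Rb=[c1(*p,.018)[:2] for p in((407,410),(382,647))]
for a,b in((La,Lb),(Ra,Rb)): d=a-b; print('guide',a,b,np.linalg.norm(d),np.arctan2(d[1],d[0]))
d=(La-Lb)+(Ra-Rb); yaw=np.arctan2(d[1],d[0]); R=np.array([[np.cos(yaw),-np.sin(yaw)],[np.sin(yaw),np.cos(yaw)]])
for p in (La,Lb,Ra,Rb): print((R.T@p).round(4))
S=[c1(*p,.020)[:2] for p in((82,461),(388,501))]; print('stop',S,[(R.T@s).round(4) for s in S])
P=c1(502,287,.030)[:2]; N=c1(542,103,.026)[:2]; print('piv',P,R.T@P,'nose',N,R.T@N, np.linalg.norm(N-P))
print('ring',c1(222,154,.009),'cone',c1(340,214,.015),'yaw',yaw)
# depth check
z=np.load('pics/top0.npz');C=cloud('top',z['D'])
for nm,(a,b) in dict(tray=(280,250),rim=(300,52),piv=(502,287),nose=(542,103),guide=(412,450),stop=(230,488),bar=(560,225)).items(): print(nm,C[int(round(125+b/4)),int(round(215+a/4))].round(4))
E
```

```text
tray [[ 0.6885  0.125 ]
 [ 0.6746 -0.0144]
 [ 0.5752 -0.0035]
 [ 0.5885  0.1353]] c [0.63169166 0.06060917] [np.float64(0.1005), np.float64(0.1401), np.float64(0.1), np.float64(0.1394)]
yaw x -0.10548483081681598
yaw from y -0.09716202185024453
guide [0.53126656 0.14849289] [0.424836   0.15819624] 0.10687197319818742 -0.09091938698643519
guide [0.51469499 0.00237565] [0.4081815  0.01233953] 0.10697852157693 -0.09327422569463471
[0.5154 0.1967]
[0.4085 0.1966]
[0.5123 0.0497]
[0.4053 0.0498]
stop [array([0.486976  , 0.14893627]), array([0.47282122, 0.01068517])] [array([0.4712, 0.1931]), array([0.4698, 0.0541])]
piv [ 0.57067661 -0.03908206] [0.57185237 0.01356713] nose [ 0.66029938 -0.05845838] [0.66287731 0.00251529] 0.09169341539676482
ring [0.63618944 0.09067932 0.009     ] cone [0.6068416  0.03444744 0.015     ] yaw -0.09209739297551742
tray [0.5836 0.0616 0.0289]
rim [0.6806 0.0546 0.0273]
piv [ 0.5686 -0.0382  0.0338]
nose [ 0.659  -0.0582  0.0262]
guide [ 0.4948 -0.0007  0.0188]
stop [0.4758 0.0821 0.0219]
bar [ 0.6015 -0.0672  0.026 ]
```

Request:
apply_moves(
  steps=[
    [[0, 0, 0], [0, 0, 0.031], 0.4],
    [[0, 0, 0], [0, 0, 0.031], 0.4],
    [[0, 0, 0], [0, 0, 0.031], 0.4],
    [[0, 0, 0], [0, 0, 0.031], 0.4],
    [[0.1, -0.145, 0], [0, 0, 0], 0.4],
    [[0.1, -0.145, 0], [0, 0, 0], 0.4],
    [[0.1, -0.145, 0], [0, 0, 0], 0.4],
    [[0.1, -0.145, 0], [0, 0, 0], 0.4],
  ],
)

```text
clock: 0.77
eef_pos: [0.2358, -0.3694, 0.2478]
tool_rot: [0.999, -0.048, -0.0, -0.0]
ft_force: [1.0, -0.7, -0.0]
grip_width: 0.0342
grasp_force: 0.0
```

Request:
apply_moves(
  steps=[
    [[0.1, -0.145, 0], [0, 0, 0], 0.4],
    [[0.1, -0.145, 0], [0, 0, 0], 0.4],
    [[0.1, -0.145, 0], [0, 0, 0], 0.4],
    [[0.1, -0.145, 0], [0, 0, 0], 0.4],
    [[0.1, -0.145, 0], [0, 0, 0], 0.4],
    [[0.1, -0.145, 0], [0, 0, 0], 0.4],
    [[0.1, -0.145, 0], [0, 0, 0], 0.4],
    [[0.1, -0.145, 0], [0, 0, 0], 0.4],
  ],
)

```text
clock: 1.43
eef_pos: [0.4175, -0.1535, 0.248]
tool_rot: [0.999, -0.048, -0.0, -0.0]
ft_force: [-1.1, -0.3, 0.8]
grip_width: 0.0341
grasp_force: 0.0
```

Request:
apply_moves(
  steps=[
    [[0.1, -0.145, 0], [0, 0, 0], 0.4],
    [[0.1, -0.145, 0.05], [0, 0, 0], 0.4],
    [[0.1, -0.145, 0.1], [0, 0, 0], 0.4],
    [[0.1, -0.145, 0.1], [0, 0, 0], 0.4],
    [[0.1, -0.145, 0.1], [0, 0, 0], 0.4],
    [[0.1, -0.145, 0.1], [0, 0, 0], 0.4],
    [[0.1, -0.145, 0.1], [0, 0, 0], 0.4],
    [[0.1, -0.145, 0.1], [0, 0, 0], 0.4],
  ],
)

```text
clock: 2.1
eef_pos: [0.5928, 0.009, 0.1187]
tool_rot: [1.0, -0.003, -0.001, -0.023]
ft_force: [-0.5, -0.8, 0.0]
grip_width: 0.0337
grasp_force: 0.0
```

Request:
apply_moves(
  steps=[
    [[0, 0, 0], [0, 0, 0], 0.4],
    [[0, 0, 0], [0, 0, 0], 0.4],
    [[0, 0, 0], [0, 0, 0], 0.4],
    [[0, 0, 0], [0, 0, 0], 0.4],
    [[0, 0, 0], [0, 0, 0], 0.4],
    [[0, 0, 0], [0, 0, 0], 0.4],
    [[0, 0, 0], [0, 0, 0], 0.4],
    [[0, 0, 0], [0, 0, 0], 0.4],
  ],
)

```text
clock: 2.77
eef_pos: [0.5924, 0.0077, 0.1212]
tool_rot: [1.0, -0.004, 0.0, -0.023]
ft_force: [-0.7, 0.3, -0.2]
grip_width: 0.0337
grasp_force: 0.0
```

```bash
cat > d.py <<'E'
# d.py x y z heading(default -0.097): displacement to target in tool axes and fractions
import sys; from h import *; from scipy.spatial.transform import Rotation as Ro
o=bot.get_obs(); t=np.array([float(a) for a in sys.argv[1:4]]); h=float(sys.argv[4]) if len(sys.argv)>4 else -.097
R=Ro.from_quat(o['tool_rot']); W=Ro.from_quat([np.cos(h/2),np.sin(h/2),0,0])
print('t',o['clock'],'pos',o['eef_pos'].round(4),'q',o['joint_pos'].round(3),'F',o['ft_force'].round(2),'T',o['ft_torque'].round(3))
print('turn frac',((R.inv()*W).as_rotvec()/np.pi).round(4),'shift frac after turn',(W.inv().apply(t-o['eef_pos'])/.2).round(4), 'now',(R.inv().apply(t-o['eef_pos'])/.2).round(4))
E
python3 d.py .7033 .0534 .12
```

```text
t 2.7667 pos [0.5924 0.0077 0.1212] q [-0.009  0.501  0.046  1.116  0.045  3.141] F [-0.68  0.27 -0.19] T [-0.021 -0.039  0.011]
turn frac [-0.0143  0.0004  0.0284] shift frac after turn [ 0.53  -0.281  0.006] now [ 0.5529 -0.2321  0.0169]
```

Request:
apply_moves(
  steps=[
    [[0, 0, 0], [0, 0, -0.035], 0.4],
    [[0, 0, 0], [0, 0, -0.035], 0.4],
    [[0, 0, 0], [0, 0, -0.035], 0.4],
    [[0, 0, 0], [0, 0, -0.035], 0.4],
    [[0, 0, 0], [0, 0, -0.035], 0.4],
    [[0, 0, 0], [0, 0, -0.035], 0.4],
    [[0, 0, 0], [0, 0, -0.035], 0.4],
    [[0, 0, 0], [0, 0, -0.035], 0.4],
  ],
)

```text
clock: 3.43
eef_pos: [0.5923, 0.0079, 0.1206]
tool_rot: [0.905, 0.425, 0.01, -0.02]
ft_force: [0.3, 0.3, -0.6]
grip_width: 0.0341
grasp_force: 0.0
```

Request:
apply_moves(
  steps=[
    [[0, 0, 0], [0, 0, -0.035], 0.4],
    [[0, 0, 0], [0, 0, -0.035], 0.4],
    [[0, 0, 0], [0, 0, -0.035], 0.4],
    [[0, 0, 0], [0, 0, -0.035], 0.4],
    [[0, 0, 0], [0, 0, -0.035], 0.4],
    [[0, 0, 0], [0, 0, -0.035], 0.4],
    [[0, 0, 0], [0, 0, -0.035], 0.4],
    [[0, 0, 0], [0, 0, -0.035], 0.4],
  ],
)

```text
clock: 4.1
eef_pos: [0.5923, 0.008, 0.1207]
tool_rot: [0.638, 0.77, 0.017, -0.014]
ft_force: [-0.2, -0.1, 0.5]
grip_width: 0.0341
grasp_force: 0.0
```

Request:
apply_moves(
  steps=[
    [[0, 0, 0], [0, 0, -0.035], 0.4],
    [[0, 0, 0], [0, 0, -0.035], 0.4],
    [[0, 0, 0], [0, 0, -0.035], 0.4],
    [[0, 0, 0], [0, 0, -0.035], 0.4],
    [[0, 0, 0], [0, 0, -0.035], 0.4],
    [[0, 0, 0], [0, 0, -0.035], 0.4],
    [[0, 0, 0], [0, 0, -0.035], 0.4],
    [[0, 0, 0], [0, 0, 0], 0.4],
  ],
)

```text
clock: 4.77
eef_pos: [0.5923, 0.0079, 0.1207]
tool_rot: [0.304, 0.952, 0.021, -0.007]
ft_force: [0.5, 0.4, 0.3]
grip_width: 0.0342
grasp_force: 0.0
```

```bash
python3 d.py .7033 .0534 .10 3.0446
```

```text
t 4.7667 pos [0.5923 0.0079 0.1207] q [-0.008  0.502  0.046  1.116  0.045  0.61 ] F [0.47 0.43 0.35] T [-0.086 -0.021 -0.034]
turn frac [ 0.0136 -0.005  -0.1659] shift frac after turn [-0.5304  0.28    0.1033] now [-0.3233  0.5029  0.1135]
```

Request:
apply_moves(
  steps=[
    [[0, 0, 0], [0.0027, -0.001, -0.0332], 0.4],
    [[0, 0, 0], [0.0027, -0.001, -0.0332], 0.4],
    [[0, 0, 0], [0.0027, -0.001, -0.0332], 0.4],
    [[0, 0, 0], [0.0027, -0.001, -0.0332], 0.4],
    [[0, 0, 0], [0.0027, -0.001, -0.0332], 0.4],
    [[-0.1, 0.05, 0.02], [0, 0, 0], 0.4],
    [[-0.1, 0.05, 0.02], [0, 0, 0], 0.4],
    [[-0.1, 0.05, 0.02], [0, 0, 0], 0.4],
  ],
)

```text
clock: 5.43
eef_pos: [0.6557, 0.0321, 0.1088]
tool_rot: [0.051, 0.999, 0.0, 0.0]
ft_force: [0.6, -0.2, -0.3]
grip_width: 0.0342
grasp_force: 0.0
```

Request:
apply_moves(
  steps=[
    [[-0.08, 0.04, 0.02], [0, 0, 0], 0.4],
    [[-0.06, 0.04, 0.02], [0, 0, 0], 0.4],
    [[-0.04, 0.03, 0], [0, 0, 0], 0.4],
    [[-0.03, 0.02, 0], [0, 0, 0], 0.4],
    [[-0.02, 0, 0], [0, 0, 0], 0.4],
    [[0, 0, 0], [0, 0, 0], 0.4],
    [[0, 0, 0], [0, 0, 0], 0.4],
    [[0, 0, 0], [0, 0, 0], 0.4],
  ],
)

```text
clock: 6.1
eef_pos: [0.7029, 0.053, 0.1005]
tool_rot: [0.05, 0.999, 0.0, -0.0]
ft_force: [0.3, -0.7, 0.4]
grip_width: 0.034
grasp_force: 0.0
```

```bash
python3 d.py .7033 .0534 .020 3.0446
python3 - <<'E'
from h import *
I,D=camera('side'); cv2.imwrite('pics/s1.png',cv2.resize(I[100:310,100:380,::-1],(784,588),interpolation=cv2.INTER_CUBIC))
E
```

```text
t 6.1 pos [0.7029 0.053  0.1005] q [0.075 0.737 0.412 1.246 0.    0.175] F [ 0.28 -0.69  0.36] T [-0.003  0.032 -0.005]
turn frac [ 0.0001 -0.0002 -0.0008] shift frac after turn [-0.0019  0.0023  0.4023] now [-0.0022  0.0022  0.4023]
```

View pics/s1.png

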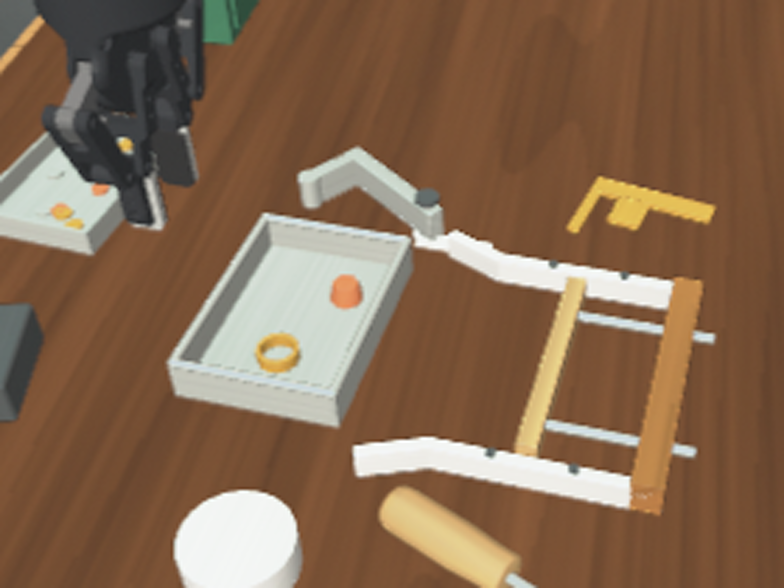

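The side view shows the open fingers (145,190) above and beyond the tray's far wall (170,365)–(265,215), with nothing under them. I'll descend.

Request:
apply_moves(
  steps=[
    [[0, 0, 0.07], [0, 0, 0], 0.4],
    [[0, 0, 0.07], [0, 0, 0], 0.4],
    [[0, 0, 0.07], [0, 0, 0], 0.4],
    [[0, 0, 0.06], [0, 0, 0], 0.4],
    [[0, 0, 0.05], [0, 0, 0], 0.4],
    [[0, 0, 0.04], [0, 0, 0], 0.4],
    [[0, 0, 0.02], [0, 0, 0], 0.4],
    [[0, 0, 0.01], [0, 0, 0], 0.4],
  ],
)

```text
clock: 6.82
eef_pos: [0.7029, 0.0534, 0.0215]
tool_rot: [0.049, 0.999, 0.0, -0.001]
ft_force: [0.5, 0.4, 0.1]
grip_width: 0.0342
grasp_force: 0.0
```

Request:
apply_moves(
  steps=[
    [[0, 0, 0], [0, 0, 0], 0.4],
    [[0, 0, 0], [0, 0, 0], 0.4],
    [[0.01, 0, 0], [0, 0, 0], 0.4],
    [[0.01, 0, 0], [0, 0, 0], 0.4],
    [[0.01, 0, 0], [0, 0, 0], 0.4],
    [[0, 0, 0], [0, 0, 0], 0.4],
    [[0, 0, 0], [0, 0, 0], 0.4],
    [[0, 0, 0], [0, 0, 0], 0.4],
  ],
)

```text
clock: 7.48
eef_pos: [0.6974, 0.054, 0.0226]
tool_rot: [0.049, 0.999, 0.0, 0.0]
ft_force: [0.0, 0.4, -0.7]
grip_width: 0.0339
grasp_force: 0.0
```

```bash
python3 d.py .7033 .0534 .020 3.0446
python3 - <<'E'
from h import *
I,D=camera('side'); cv2.imwrite('pics/s2.png',cv2.resize(I[130:280,130:330,::-1],(784,588),interpolation=cv2.INTER_CUBIC))
E
```

```text
t 7.4833 pos [0.6974 0.054  0.0226] q [0.077 0.79  0.299 1.08  0.    0.175] F [ 0.03  0.43 -0.67] T [-0.003 -0.004  0.014]
turn frac [ 0.0001  0.     -0.0004] shift frac after turn [-0.0298 -0.0003  0.0128] now [-0.0298 -0.0003  0.0128]
```

View pics/s2.png

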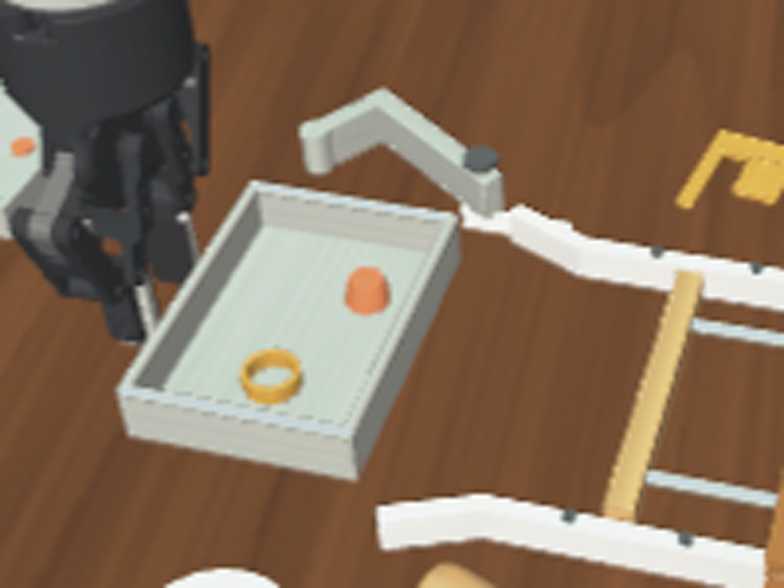

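The fingertips (130,330) and (180,250) are down just behind the far wall. Starting the drag slowly.

Request:
apply_moves(
  steps=[
    [[0.006, 0, 0], [0, 0, 0], 0.4],
    [[0.006, 0, 0], [0, 0, 0], 0.4],
    [[0.006, 0, 0], [0, 0, 0], 0.4],
    [[0.006, 0, 0], [0, 0, 0], 0.4],
    [[0.006, 0, 0], [0, 0, 0], 0.4],
    [[0.006, 0, 0], [0, 0, 0], 0.4],
    [[0.006, 0, 0], [0, 0, 0], 0.4],
    [[0.006, 0, 0], [0, 0, 0], 0.4],
  ],
)

```text
clock: 8.2
eef_pos: [0.6882, 0.055, 0.0225]
tool_rot: [0.049, 0.999, 0.0, 0.0]
ft_force: [2.7, -0.7, -1.4]
grip_width: 0.0341
grasp_force: 1.2
```

Request:
apply_moves(
  steps=[
    [[0.01, 0, 0], [0, 0, 0], 0.4],
    [[0.01, 0.0005, 0], [0, 0, 0], 0.4],
    [[0.01, 0.0005, 0], [0, 0, 0], 0.4],
    [[0.01, 0.0005, 0], [0, 0, 0], 0.4],
    [[0.01, 0.0005, 0], [0, 0, 0], 0.4],
    [[0.01, 0.0005, 0], [0, 0, 0], 0.4],
    [[0.01, 0.0005, 0], [0, 0, 0], 0.4],
    [[0.01, 0.0005, 0], [0, 0, 0], 0.4],
  ],
)

```text
clock: 8.87
eef_pos: [0.6718, 0.0573, 0.0225]
tool_rot: [0.049, 0.999, 0.0, -0.0]
ft_force: [2.2, -0.1, -0.1]
grip_width: 0.0347
grasp_force: 1.3
```

```bash
python3 d.py .7033 .0534 .020 3.0446
python3 - <<'E'
from h import *
I,D=camera('top'); cv2.imwrite('pics/t2.png',cv2.resize(I[120:300,210:390,::-1],None,fx=3.3,fy=3.3,interpolation=cv2.INTER_CUBIC))
E
```

```text
t 8.8667 pos [0.6718 0.0573 0.0225] q [0.085 0.743 0.206 1.033 0.    0.183] F [ 2.19 -0.08 -0.08] T [-0.119 -0.57   0.008]
turn frac [ 0.0001 -0.     -0.0004] shift frac after turn [-0.1587 -0.0039  0.0123] now [-0.1587 -0.0037  0.0123]
```

View pics/t2.png

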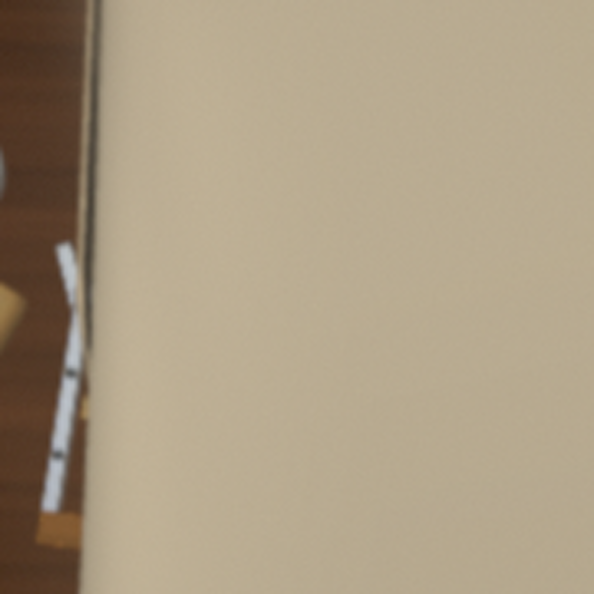

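The top view is blocked by the arm (only the left guide shows at (65,250)–(50,510)). The tray is sliding with about 2.3 N on the finger, so I'll continue by force.

Request:
apply_moves(
  steps=[
    [[0.0125, 0.0004, 0], [0, 0, 0], 0.4],
    [[0.0125, 0.0004, 0], [0, 0, 0], 0.4],
    [[0.0125, 0.0004, 0], [0, 0, 0], 0.4],
    [[0.0125, 0.0004, 0], [0, 0, 0], 0.4],
    [[0.0125, 0.0004, 0], [0, 0, 0], 0.4],
    [[0.0125, 0.0004, 0], [0, 0, 0], 0.4],
    [[0.0125, 0.0004, 0], [0, 0, 0], 0.4],
    [[0.0125, 0.0004, 0], [0, 0, 0], 0.4],
  ],
)

```text
clock: 9.58
eef_pos: [0.652, 0.0599, 0.0225]
tool_rot: [0.049, 0.999, 0.0, 0.0]
ft_force: [2.0, 0.7, 0.9]
grip_width: 0.0346
grasp_force: 1.5
```

Request:
apply_moves(
  steps=[
    [[0.0125, 0.0004, 0], [0, 0, 0], 0.4],
    [[0.0125, 0.0004, 0], [0, 0, 0], 0.4],
    [[0.0125, 0.0004, 0], [0, 0, 0], 0.4],
    [[0.0125, 0.0004, 0], [0, 0, 0], 0.4],
    [[0.0125, 0.0004, 0], [0, 0, 0], 0.4],
    [[0.0125, 0.0004, 0], [0, 0, 0], 0.4],
    [[0.0125, 0.0004, 0], [0, 0, 0], 0.4],
    [[0.0125, 0.0004, 0], [0, 0, 0], 0.4],
  ],
)

```text
clock: 10.25
eef_pos: [0.6321, 0.0625, 0.0225]
tool_rot: [0.049, 0.999, 0.0, -0.0]
ft_force: [4.0, -0.7, 0.1]
grip_width: 0.0342
grasp_force: 1.6
```

```bash
python3 d.py .7033 .0534 .020 3.0446
python3 - <<'E'
from h import *
I,D=camera('side'); np.savez('pics/s3.npz',I=I,D=D); cv2.imwrite('pics/s3.png',cv2.resize(I[150:300,150:350,::-1],(784,588),interpolation=cv2.INTER_CUBIC))
E
```

```text
t 10.25 pos [0.6321 0.0625 0.0225] q [0.098 0.675 0.072 0.968 0.    0.197] F [ 3.99 -0.75  0.1 ] T [-0.103 -0.708  0.091]
turn frac [ 0.0001 -0.     -0.0004] shift frac after turn [-0.3586 -0.0106  0.0124] now [-0.3587 -0.0102  0.0124]
```

View pics/s3.png

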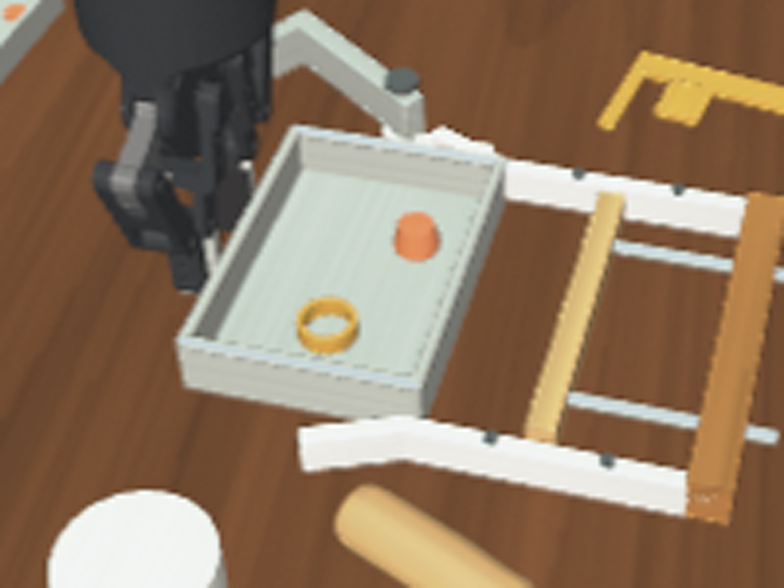

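The tray's rim corners are at (297,130), (503,162), (422,385) and (180,345), just entering the straight guides. The stop face's far edge runs (600,195)–(528,437). Checking offset and gap.

Run:
```python
from h import *
s=784/200
def q(a,b,z): return ray('side',150+(a+.5)/s-.5,150+(b+.5)/s-.5,z)[:2]
y=-.095;R=np.array([[np.cos(y),-np.sin(y)],[np.sin(y),np.cos(y)]])
f=lambda p:R.T@p-[.435,.1228]
T=[f(q(*p,.026)) for p in((297,130),(503,162),(422,385),(180,345))]; print('FR NR NL FL',np.round(T,4),np.mean(T,0))
S=[f(q(*p,.020)) for p in((600,195),(528,437))]; print('stop',np.round(S,4))
G=[f(q(*p,.018)) for p in((505,160),(745,200),(408,418),(690,470))]; print('guides R R, L L inner/outer top',np.round(G,4))
```

```text
FR NR NL FL [[ 0.1743 -0.0698]
 [ 0.0779 -0.0698]
 [ 0.0774  0.0662]
 [ 0.176   0.0683]] [ 0.12638003 -0.0012887 ]
stop [[ 0.0329 -0.0649]
 [ 0.033   0.0769]]
guides R R, L L inner/outer top [[ 0.0796 -0.0806]
 [-0.0293 -0.0788]
 [ 0.0802  0.0769]
 [-0.0287  0.0766]]
```

Request:
apply_moves(
  steps=[
    [[0.0125, 0.0004, 0], [0, 0, 0], 0.4],
    [[0.0125, 0.0004, 0], [0, 0, 0], 0.4],
    [[0.0125, 0.0004, 0], [0, 0, 0], 0.4],
    [[0.0125, 0.0004, 0], [0, 0, 0], 0.4],
    [[0.0125, 0.0004, 0], [0, 0, 0], 0.4],
    [[0.0125, 0.0004, 0], [0, 0, 0], 0.4],
    [[0.0125, 0, 0], [0, 0, 0], 0.4],
    [[0.0125, 0, 0], [0, 0, 0], 0.4],
  ],
)

```text
clock: 10.97
eef_pos: [0.6122, 0.0649, 0.0225]
tool_rot: [0.049, 0.999, 0.0, -0.0]
ft_force: [2.9, -0.8, 1.6]
grip_width: 0.0342
grasp_force: 1.7
```

Request:
apply_moves(
  steps=[
    [[0.01, 0, 0], [0, 0, 0], 0.4],
    [[0.01, 0, 0], [0, 0, 0], 0.4],
    [[0.01, 0, 0], [0, 0, 0], 0.4],
    [[0.0075, 0, 0], [0, 0, 0], 0.4],
    [[0.0075, 0, 0], [0, 0, 0], 0.4],
    [[0.005, 0, 0], [0, 0, 0], 0.4],
    [[0.004, 0, 0], [0, 0, 0], 0.4],
    [[0.003, 0, 0], [0, 0, 0], 0.4],
  ],
)

```text
clock: 11.63
eef_pos: [0.601, 0.066, 0.0224]
tool_rot: [0.049, 0.999, 0.0, -0.0]
ft_force: [3.8, -0.9, 0.8]
grip_width: 0.0338
grasp_force: 1.8
```

Request:
apply_moves(
  steps=[
    [[0.003, 0, 0], [0, 0, 0], 0.4],
    [[0.003, 0, 0], [0, 0, 0], 0.4],
    [[0.003, 0, 0], [0, 0, 0], 0.4],
    [[0.003, 0, 0], [0, 0, 0], 0.4],
    [[0.003, 0, 0], [0, 0, 0], 0.4],
    [[0.003, 0, 0], [0, 0, 0], 0.4],
    [[0.003, 0, 0], [0, 0, 0], 0.4],
    [[0.003, 0, 0], [0, 0, 0], 0.4],
  ],
)

```text
clock: 12.3
eef_pos: [0.5962, 0.0665, 0.0224]
tool_rot: [0.049, 0.999, 0.0, -0.0]
ft_force: [4.2, -0.6, 1.2]
grip_width: 0.0347
grasp_force: 1.9
```

Request:
apply_moves(
  steps=[
    [[0.0025, 0, 0], [0, 0, 0], 0.4],
    [[0.0025, 0, 0], [0, 0, 0], 0.4],
    [[0.0025, 0, 0], [0, 0, 0], 0.4],
    [[0.0025, 0, 0], [0, 0, 0], 0.4],
    [[0.0025, 0, 0], [0, 0, 0], 0.4],
    [[0.0025, 0, 0], [0, 0, 0], 0.4],
    [[0.0025, 0, 0], [0, 0, 0], 0.4],
    [[0.0025, 0, 0], [0, 0, 0], 0.4],
  ],
)

```text
clock: 12.97
eef_pos: [0.5923, 0.0669, 0.0224]
tool_rot: [0.049, 0.999, 0.0, -0.0]
ft_force: [4.7, -0.7, 2.1]
grip_width: 0.0343
grasp_force: 1.9
```

Request:
apply_moves(
  steps=[
    [[0.002, 0, 0], [0, 0, 0], 0.4],
    [[0.002, 0, 0], [0, 0, 0], 0.4],
    [[0.002, 0, 0], [0, 0, 0], 0.4],
    [[0.002, 0, 0], [0, 0, 0], 0.4],
    [[0.002, 0, 0], [0, 0, 0], 0.4],
    [[0.002, 0, 0], [0, 0, 0], 0.4],
    [[0, 0, 0], [0, 0, 0], 0.4],
    [[0, 0, 0], [0, 0, 0], 0.4],
  ],
)

```text
clock: 13.63
eef_pos: [0.5902, 0.067, 0.0224]
tool_rot: [0.049, 0.999, 0.0, 0.0]
ft_force: [4.9, -1.6, 0.4]
grip_width: 0.0342
grasp_force: 2.5
```

Request:
apply_moves(
  steps=[
    [[0.002, 0, 0], [0, 0, 0], 0.4],
    [[0.002, 0, 0], [0, 0, 0], 0.4],
    [[0.002, 0, 0], [0, 0, 0], 0.4],
    [[0.002, 0, 0], [0, 0, 0], 0.4],
    [[0.002, 0, 0], [0, 0, 0], 0.4],
    [[0, 0, 0], [0, 0, 0], 0.4],
    [[0, 0, 0], [0, 0, 0], 0.4],
    [[0, 0, 0], [0, 0, 0], 0.4],
  ],
)

```text
clock: 14.3
eef_pos: [0.5897, 0.0664, 0.0225]
tool_rot: [0.05, 0.999, -0.001, 0.002]
ft_force: [8.0, -3.3, -2.0]
grip_width: 0.034
grasp_force: 4.2
```

Request:
apply_moves(
  steps=[
    [[0.002, 0, 0], [0, 0, 0], 0.4],
    [[0.002, 0, 0], [0, 0, 0], 0.4],
    [[0, 0, 0], [0, 0, 0], 0.4],
    [[0, 0, 0], [0, 0, 0], 0.4],
    [[0, 0, 0], [0, 0, 0], 0.4],
    [[0, 0, 0], [0, 0, 0], 0.4],
    [[0, 0, 0], [0, 0, 0], 0.4],
    [[0, 0, 0], [0, 0, 0], 0.4],
  ],
)

```text
clock: 14.97
eef_pos: [0.5896, 0.0664, 0.0227]
tool_rot: [0.05, 0.999, -0.001, 0.002]
ft_force: [10.1, -2.7, -2.9]
grip_width: 0.0343
grasp_force: 5.0
```

```bash
python3 d.py .7033 .0534 .020 3.0446
python3 - <<'E'
from h import *
I,D=camera('side'); np.savez('pics/s4.npz',I=I,D=D); cv2.imwrite('pics/s4.png',cv2.resize(I[150:300,150:350,::-1],(784,588),interpolation=cv2.INTER_CUBIC))
E
```

```text
t 14.9667 pos [0.5896 0.0664 0.0227] q [ 0.113  0.603 -0.066  0.897 -0.002  0.213] F [10.07 -2.71 -2.86] T [-0.7   -1.954 -0.16 ]
turn frac [-0.0003  0.0015 -0.0008] shift frac after turn [-0.5721 -0.0094  0.0134] now [-0.572  -0.0079  0.0161]
```

View pics/s4.png

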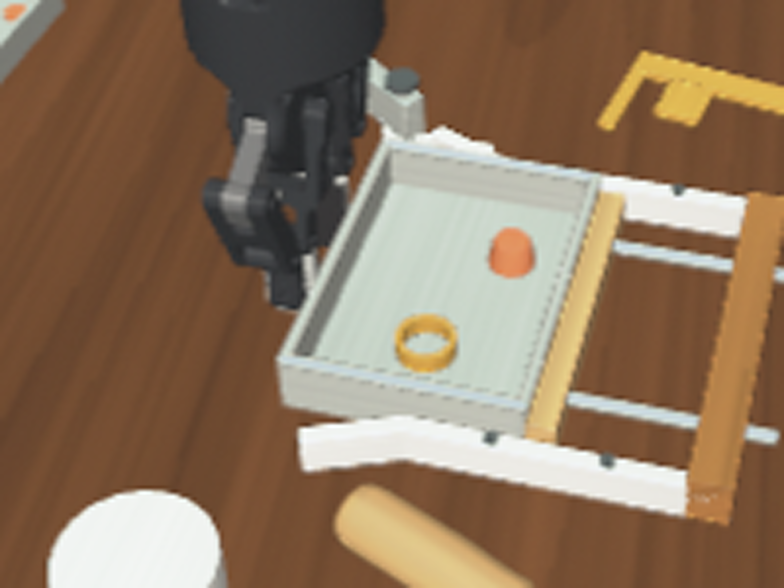

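The tray's near wall lies flush along the wooden face (600,180)–(528,430), with the ring inside and about 10 N applied. Holding, then backing off gently.

Request:
apply_moves(
  steps=[
    [[0, 0, 0], [0, 0, 0], 0.4],
    [[0, 0, 0], [0, 0, 0], 0.4],
    [[0, 0, 0], [0, 0, 0], 0.4],
    [[0, 0, 0], [0, 0, 0], 0.4],
    [[0, 0, 0], [0, 0, 0], 0.4],
    [[0, 0, 0], [0, 0, 0], 0.4],
    [[0, 0, 0], [0, 0, 0], 0.4],
    [[0, 0, 0], [0, 0, 0], 0.4],
  ],
)

```text
clock: 15.68
eef_pos: [0.5896, 0.0664, 0.0227]
tool_rot: [0.05, 0.999, -0.001, 0.002]
ft_force: [9.1, -2.9, -2.0]
grip_width: 0.0342
grasp_force: 5.0
```

Request:
apply_moves(
  steps=[
    [[0, 0, 0], [0, 0, 0], 0.4],
    [[0, 0, 0], [0, 0, 0], 0.4],
    [[0, 0, 0], [0, 0, 0], 0.4],
    [[0, 0, 0], [0, 0, 0], 0.4],
    [[0, 0, 0], [0, 0, 0], 0.4],
    [[0, 0, 0], [0, 0, 0], 0.4],
    [[0, 0, 0], [0, 0, 0], 0.4],
    [[0, 0, 0], [0, 0, 0], 0.4],
  ],
)

```text
clock: 16.35
eef_pos: [0.5896, 0.0664, 0.0227]
tool_rot: [0.05, 0.999, -0.001, 0.002]
ft_force: [9.9, -2.1, -2.9]
grip_width: 0.034
grasp_force: 5.0
```

Request:
apply_moves(
  steps=[
    [[-0.004, 0, 0], [0, 0, 0], 0.4],
    [[-0.004, 0, 0], [0, 0, 0], 0.4],
    [[-0.005, 0, 0], [0, 0, 0], 0.4],
    [[-0.01, 0, 0], [0, 0, 0], 0.4],
    [[-0.02, 0, 0], [0, 0, 0], 0.4],
    [[-0.03, 0, 0], [0, 0, 0], 0.4],
    [[0, 0, -0.04], [0, 0, 0], 0.4],
    [[0, 0, -0.08], [0, 0, 0], 0.4],
  ],
)

```text
clock: 17.02
eef_pos: [0.5993, 0.0659, 0.0442]
tool_rot: [0.049, 0.999, -0.0, -0.003]
ft_force: [-0.2, 0.0, 0.1]
grip_width: 0.0341
grasp_force: 0.0
```

Request:
apply_moves(
  steps=[
    [[0, 0, -0.12], [0, 0, 0], 0.4],
    [[0, 0, -0.16], [0, 0, 0], 0],
    [[0, 0, -0.12], [0, 0, 0], 0],
    [[0, 0, -0.05], [0, 0, 0], 0],
    [[0, 0, 0], [0, 0, 0], 0],
    [[0, 0, 0], [0, 0, 0], 0],
    [[0, 0, 0], [0, 0, 0], 0],
    [[0, 0, 0], [0, 0, 0], 0],
  ],
)

```text
clock: 17.68
eef_pos: [0.6001, 0.0658, 0.1341]
tool_rot: [0.049, 0.999, -0.0, -0.002]
ft_force: [0.5, 0.8, 0.1]
grip_width: -0.0001
grasp_force: 0.0
```

```bash
cat > k.py <<'E'
from h import *
y=-.095;R=np.array([[np.cos(y),-np.sin(y)],[np.sin(y),np.cos(y)]])
def c(t,l=.060):
    d=np.array([np.sin(t),np.cos(t)]);n=np.array([np.cos(t),-np.sin(t)])
    return np.array([.136,-.108])+l*d+(.006+.011*abs(n[0])+.0145*abs(n[1]))*n
W=lambda p:R@(p+[.435,.1228])
E
python3 - <<'E'
from k import *
print(W(c(2.4)))
ts=np.arange(2.4,0.35,-.2)
C=np.array([c(t) for t in ts])
for t,a,b in zip(ts,C,C[1:]): print(round(t,2),W(a).round(4),'-> dfrac tool',((b-a)*[-1,1]/.2).round(4))
E
python3 d.py $(python3 -c "
from k import *
print(*W(c(2.4)),.1)") 3.0446
python3 - <<'E'
from h import *
I,D=camera('top'); np.savez('pics/t5.npz',I=I,D=D); C=cloud('top',D); m=(abs(C[...,2]-.026)<.004)&(abs(C[...,1]+.06)<.06)&(abs(C[...,0]-.62)<.08); v,u=np.nonzero(m); print(len(u), C[m][:,:2].min(0),C[m][:,:2].max(0))
E
```

```text
[ 0.5868974  -0.10172104]
2.4 [ 0.5869 -0.1017] -> dfrac tool [-0.0569  0.0276]
2.2 [ 0.5987 -0.0973] -> dfrac tool [-0.052   0.0415]
2.0 [ 0.6099 -0.09  ] -> dfrac tool [-0.0431  0.0546]
1.8 [ 0.6195 -0.08  ] -> dfrac tool [-0.0304  0.0655]
1.6 [ 0.6268 -0.0675] -> dfrac tool [-0.0176  0.0546]
1.4 [ 0.6313 -0.057 ] -> dfrac tool [-0.0077  0.0574]
1.2 [ 0.634  -0.0457] -> dfrac tool [0.0045 0.0613]
1.0 [ 0.6342 -0.0334] -> dfrac tool [0.0186 0.0622]
0.8 [ 0.6317 -0.0207] -> dfrac tool [0.0336 0.0592]
0.6 [ 0.6261 -0.0082] -> dfrac tool [0.0483 0.052 ]
t 17.6833 pos [0.6001 0.0658 0.1341] q [0.109 0.515 0.107 1.167 0.    0.207] F [0.51 0.75 0.07] T [-0.041 -0.006  0.019]
turn frac [-0.0002 -0.0015 -0.0004] shift frac after turn [-0.0153 -0.8399  0.1703] now [-0.0171 -0.8398  0.1706]Traceback (most recent call last):
  File "<stdin>", line 2, in <module>
    return umr_minimum(a, axis, None, out, keepdims, initial, where)
ValueError: zero-size array to reduction operation minimum which has no identity
```

Request:
apply_moves(
  steps=[
    [[0, -0.06, 0], [0, 0, 0], 0],
    [[0, -0.13, 0], [0, 0, 0], 0],
    [[0, -0.13, 0], [0, 0, 0], 0],
    [[0, -0.13, 0], [0, 0, 0], 0],
    [[0, -0.13, 0], [0, 0, 0], 0],
    [[0, -0.13, 0], [0, 0, 0], 0],
    [[0, -0.1, 0], [0, 0, 0], 0],
    [[-0.015, -0.03, 0], [0, 0, 0], 0],
  ],
)

```text
clock: 18.4
eef_pos: [0.5866, -0.1054, 0.1355]
tool_rot: [0.051, 0.999, -0.0, -0.001]
ft_force: [0.0, 0.7, 0.7]
grip_width: -0.0001
grasp_force: 0.0
```

Request:
apply_moves(
  steps=[
    [[0, 0, 0], [0, 0, 0], 0],
    [[0, 0, 0.08], [0, 0, 0], 0],
    [[0, 0, 0.1], [0, 0, 0], 0],
    [[0, 0, 0.06], [0, 0, 0], 0],
    [[0, 0, 0], [0, 0, 0], 0],
    [[0, 0, 0], [0, 0, 0], 0],
    [[0, 0, 0], [0, 0, 0], 0],
    [[0, 0, 0], [0, 0, 0], 0],
  ],
)

```text
clock: 19.07
eef_pos: [0.5892, -0.1012, 0.0895]
tool_rot: [0.049, 0.999, 0.0, 0.001]
ft_force: [1.0, -0.2, 0.4]
grip_width: 0.0001
grasp_force: 0.0
```

```bash
python3 d.py .5869 -.1017 .027 3.0446
python3 - <<'E'
from h import *
I,D=camera('side'); cv2.imwrite('pics/s6.png',cv2.resize(I[100:250,150:350,::-1],(784,588),interpolation=cv2.INTER_CUBIC))
E
```

```text
t 19.0667 pos [ 0.5892 -0.1012  0.0895] q [-0.17   0.539  0.021  1.051  0.    -0.073] F [ 0.96 -0.21  0.43] T [-0.004 -0.009 -0.012]
turn frac [ 0.0001  0.0006 -0.0001] shift frac after turn [ 0.011  -0.0035  0.3127] now [ 0.0116 -0.0036  0.3127]
```

View pics/s6.png

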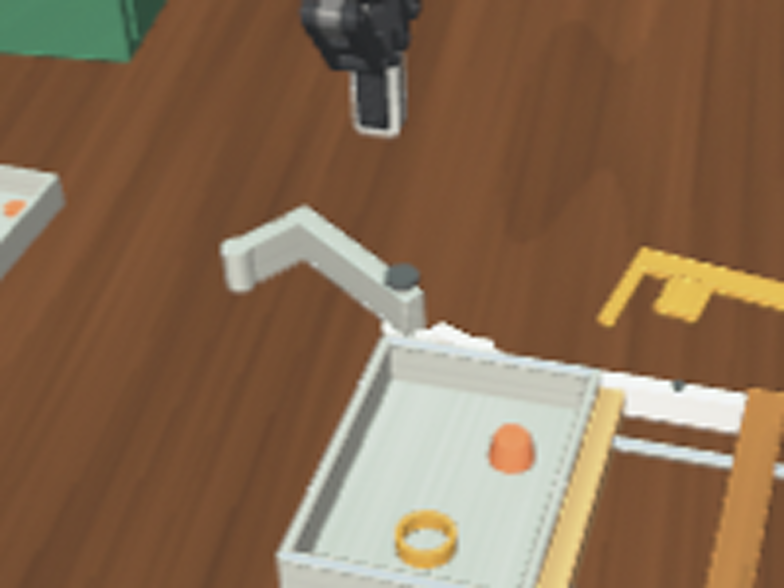

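The shut fingers at (378,130) stand behind the keeper bar (elbow at (305,210), nose at (238,262)), clear of it. Lowering and starting the swing.

Request:
apply_moves(
  steps=[
    [[0, 0, 0.07], [0, 0, 0], 0],
    [[0, 0, 0.08], [0, 0, 0], 0],
    [[0, 0, 0.07], [0, 0, 0], 0],
    [[0, 0, 0.05], [0, 0, 0], 0],
    [[0, 0, 0.03], [0, 0, 0], 0],
    [[0, 0, 0.01], [0, 0, 0], 0],
    [[0, 0, 0], [0, 0, 0], 0],
    [[0, 0, 0], [0, 0, 0], 0],
  ],
)

```text
clock: 19.78
eef_pos: [0.5887, -0.1017, 0.0271]
tool_rot: [0.049, 0.999, 0.0, 0.0]
ft_force: [-0.2, -0.1, 0.9]
grip_width: -0.0003
grasp_force: 0.0
```

Request:
apply_moves(
  steps=[
    [[-0.009, 0.007, 0], [0, 0, 0], 0],
    [[-0.014, 0.007, 0], [0, 0, 0], 0],
    [[-0.014, 0.007, 0], [0, 0, 0], 0],
    [[-0.014, 0.007, 0], [0, 0, 0], 0],
    [[-0.013, 0.01, 0], [0, 0, 0], 0],
    [[-0.013, 0.01, 0], [0, 0, 0], 0],
    [[-0.013, 0.01, 0], [0, 0, 0], 0],
    [[-0.013, 0.01, 0], [0, 0, 0], 0],
  ],
)

```text
clock: 20.45
eef_pos: [0.6097, -0.0899, 0.026]
tool_rot: [0.049, 0.999, 0.0, -0.001]
ft_force: [-0.3, -0.5, 0.8]
grip_width: -0.0002
grasp_force: 0.6
```

Request:
apply_moves(
  steps=[
    [[-0.011, 0.0135, 0], [0, 0, 0], 0],
    [[-0.011, 0.0135, 0], [0, 0, 0], 0],
    [[-0.011, 0.0135, 0], [0, 0, 0], 0],
    [[-0.011, 0.0135, 0], [0, 0, 0], 0],
    [[-0.0075, 0.0165, 0], [0, 0, 0], 0],
    [[-0.0075, 0.0165, 0], [0, 0, 0], 0],
    [[-0.0075, 0.0165, 0], [0, 0, 0], 0],
    [[-0.0075, 0.0165, 0], [0, 0, 0], 0],
  ],
)

```text
clock: 21.12
eef_pos: [0.6273, -0.0673, 0.0264]
tool_rot: [0.049, 0.999, 0.0, -0.0]
ft_force: [-0.6, -1.1, 0.1]
grip_width: 0.0002
grasp_force: 0.6
```

```bash
python3 d.py .6268 -.0675 .027 3.0446
python3 - <<'E'
from h import *
I,D=camera('side'); cv2.imwrite('pics/s7.png',cv2.resize(I[100:250,150:350,::-1],(784,588),interpolation=cv2.INTER_CUBIC))
E
```

```text
t 21.1167 pos [ 0.6273 -0.0673  0.0264] q [-0.107  0.663  0.062  0.969  0.    -0.009] F [-0.6  -1.14  0.06] T [-0.235  0.166  0.001]
turn frac [ 0.0001 -0.     -0.0004] shift frac after turn [ 0.0024 -0.0012 -0.003 ] now [ 0.0024 -0.0012 -0.003 ]
```

View pics/s7.png

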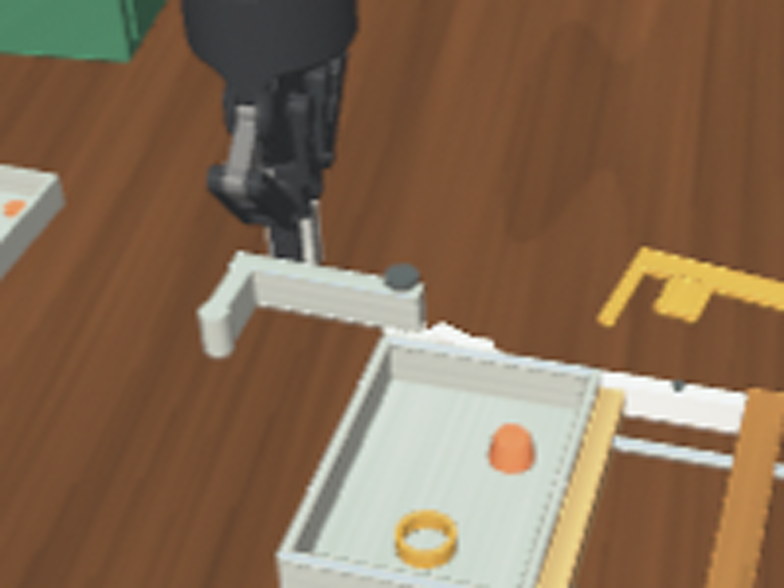

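The bar now points about along dock +x (θ≈1.6), with the fingers at (295,245) bearing on its back, as the model predicts. That view was my 11th picture, one over the limit of 10, so I won't view any more and will work from numbers only.

Request:
apply_moves(
  steps=[
    [[-0.0045, 0.0135, 0], [0, 0, 0], 0],
    [[-0.0045, 0.0135, 0], [0, 0, 0], 0],
    [[-0.0045, 0.0135, 0], [0, 0, 0], 0],
    [[-0.0045, 0.0135, 0], [0, 0, 0], 0],
    [[-0.002, 0.0145, 0], [0, 0, 0], 0],
    [[-0.002, 0.0145, 0], [0, 0, 0], 0],
    [[-0.002, 0.0145, 0], [0, 0, 0], 0],
    [[-0.002, 0.0145, 0], [0, 0, 0], 0],
  ],
)

```text
clock: 21.83
eef_pos: [0.6346, -0.0456, 0.0264]
tool_rot: [0.049, 0.999, 0.0, -0.0]
ft_force: [-0.6, -0.7, -0.3]
grip_width: -0.0
grasp_force: 0.6
```

Request:
apply_moves(
  steps=[
    [[0.001, 0.0155, 0], [0, 0, 0], 0],
    [[0.001, 0.0155, 0], [0, 0, 0], 0],
    [[0.001, 0.0155, 0], [0, 0, 0], 0],
    [[0.001, 0.0155, 0], [0, 0, 0], 0],
    [[0.0045, 0.0155, 0], [0, 0, 0], 0],
    [[0.0045, 0.0155, 0], [0, 0, 0], 0],
    [[0.0045, 0.0155, 0], [0, 0, 0], 0],
    [[0.0045, 0.0155, 0], [0, 0, 0], 0],
  ],
)

```text
clock: 22.5
eef_pos: [0.6325, -0.0204, 0.0264]
tool_rot: [0.049, 0.999, 0.0, -0.0]
ft_force: [0.3, -0.9, 0.2]
grip_width: -0.0001
grasp_force: 0.6
```

```bash
python3 d.py .6317 -.0207 .027 3.0446
python3 - <<'E'
from k import *
ts=np.arange(.8,0.3,-.1); C=np.array([c(t) for t in ts])
for t,a,b in zip(ts,C,C[1:]): print(round(t,2),((b-a)*[-1,1]/.2).round(4))
E
```

```text
t 22.5 pos [ 0.6325 -0.0204  0.0264] q [-0.032  0.667  0.068  0.972  0.     0.066] F [ 0.31 -0.94  0.17] T [-0.313 -0.008  0.096]
turn frac [ 0.0001 -0.     -0.0004] shift frac after turn [ 0.0037 -0.0021 -0.003 ] now [ 0.0037 -0.0021 -0.003 ]
0.8 [0.0149 0.0302]
0.7 [0.0187 0.029 ]
0.6 [0.0224 0.0272]
0.5 [0.0259 0.0248]
```

Request:
apply_moves(
  steps=[
    [[0.0038, 0.0075, 0], [0, 0, 0], 0],
    [[0.0038, 0.0075, 0], [0, 0, 0], 0],
    [[0.0038, 0.0075, 0], [0, 0, 0], 0],
    [[0.0038, 0.0075, 0], [0, 0, 0], 0],
    [[0.0031, 0.0048, 0], [0, 0, 0], 0],
    [[0.0031, 0.0048, 0], [0, 0, 0], 0],
    [[0.0031, 0.0048, 0], [0, 0, 0], 0],
    [[0, 0, 0], [0, 0, 0], 0],
  ],
)

```text
clock: 23.17
eef_pos: [0.6283, -0.0112, 0.0264]
tool_rot: [0.049, 0.999, 0.0, -0.0]
ft_force: [1.6, -0.3, -0.1]
grip_width: -0.0001
grasp_force: 0.3
```

```bash
cat > s.py <<'E'
from h import *
o=bot.get_obs(); print(o['eef_pos'].round(4),o['ft_force'].round(2),o['ft_torque'].round(3),o['grasp_force'])
I,D=camera('side'); C=cloud('side',D); np.savez('pics/last.npz',I=I,D=D)
from k import R
P=C[...,:2]@R-[.435,.1228]
m=(abs(C[...,2]-.026)<.003)&(P[...,0]>.1)&(P[...,0]<.24)&(P[...,1]>-.1)&(P[...,1]<.08)
q=P[m]
for y in np.arange(-.1,.08,.008):
    s=q[(q[:,1]>=y)&(q[:,1]<y+.008)]; 
    if len(s): print(round(y+.004,3),len(s),np.sort(s[:,0]).round(3)[::max(1,len(s)//8)])
E
python3 s.py
```

```text
[ 0.6283 -0.0112  0.0264] [ 1.56 -0.33 -0.07] [-0.186 -0.004 -0.01 ] 0.3266646272095386
-0.096 31 [0.134 0.137 0.139 0.141 0.142 0.144 0.146 0.148 0.15  0.152 0.158]
-0.088 28 [0.142 0.145 0.147 0.148 0.15  0.152 0.154 0.156 0.158 0.162]
-0.08 35 [0.148 0.152 0.155 0.157 0.161 0.163 0.165 0.17  0.181]
-0.072 74 [0.101 0.108 0.118 0.125 0.132 0.16  0.166 0.172 0.182]
-0.064 73 [0.101 0.115 0.129 0.163 0.169 0.174 0.181 0.189 0.198]
-0.056 47 [0.13  0.131 0.17  0.172 0.175 0.178 0.18  0.183 0.186 0.189]
-0.048 43 [0.13  0.131 0.134 0.176 0.179 0.183 0.187 0.189 0.192]
-0.04 45 [0.129 0.131 0.133 0.17  0.173 0.176 0.179 0.182 0.186]
-0.032 44 [0.13  0.132 0.154 0.161 0.163 0.166 0.168 0.17  0.174]
-0.024 38 [0.13  0.131 0.134 0.151 0.153 0.155 0.157 0.16  0.163 0.167]
-0.016 30 [0.13  0.131 0.131 0.134 0.152 0.154 0.155 0.157 0.158 0.159]
-0.008 11 [0.13  0.13  0.13  0.13  0.13  0.132 0.133 0.133 0.134 0.134 0.135]
0.0 10 [0.13  0.13  0.131 0.131 0.131 0.132 0.132 0.133 0.134 0.135]
0.008 11 [0.13  0.13  0.13  0.13  0.131 0.131 0.131 0.132 0.134 0.134 0.135]
0.016 11 [0.13  0.131 0.131 0.131 0.131 0.132 0.133 0.133 0.134 0.135 0.135]
0.024 12 [0.13  0.13  0.131 0.131 0.131 0.131 0.132 0.132 0.132 0.133 0.134 0.134]
0.032 12 [0.13  0.131 0.131 0.131 0.131 0.131 0.132 0.132 0.133 0.133 0.134 0.134]
0.04 12 [0.13  0.13  0.13  0.131 0.132 0.132 0.133 0.133 0.134 0.134 0.135 0.135]
0.048 12 [0.131 0.131 0.131 0.131 0.131 0.132 0.132 0.132 0.133 0.134 0.135 0.136]
0.056 11 [0.13  0.131 0.131 0.131 0.131 0.132 0.133 0.134 0.134 0.135 0.135]
0.064 75 [0.1   0.105 0.109 0.114 0.119 0.124 0.127 0.131 0.135]
0.072 17 [0.101 0.104 0.107 0.113 0.117 0.118 0.12  0.128 0.133]
```

Request:
apply_moves(
  steps=[
    [[0.0027, 0.004, 0], [0, 0, 0], 0],
    [[0.0027, 0.004, 0], [0, 0, 0], 0],
    [[0.0027, 0.004, 0], [0, 0, 0], 0],
    [[0.0027, 0.004, 0], [0, 0, 0], 0],
    [[0.0032, 0.0039, 0], [0, 0, 0], 0],
    [[0.0032, 0.0039, 0], [0, 0, 0], 0],
    [[0, 0, 0], [0, 0, 0], 0],
    [[0, 0, 0], [0, 0, 0], 0],
  ],
)

```text
clock: 23.88
eef_pos: [0.6254, -0.0061, 0.0264]
tool_rot: [0.049, 0.999, 0.0, -0.0]
ft_force: [0.2, -1.0, -0.0]
grip_width: -0.0001
grasp_force: 0.2
```

```bash
python3 s.py | sed -n '1p;8,14p'
```

```text
[ 0.6254 -0.0061  0.0264] [ 0.16 -1.   -0.01] [-0.095 -0.007 -0.06 ] 0.21788687379739713
-0.048 37 [0.13  0.132 0.171 0.173 0.175 0.177 0.18  0.182 0.185 0.191]
-0.04 46 [0.13  0.131 0.166 0.17  0.173 0.177 0.179 0.181 0.185 0.188]
-0.032 50 [0.129 0.132 0.152 0.158 0.161 0.164 0.167 0.169 0.174]
-0.024 47 [0.129 0.132 0.142 0.145 0.148 0.15  0.153 0.156 0.159 0.162]
-0.016 30 [0.13  0.13  0.131 0.133 0.144 0.146 0.148 0.15  0.151 0.153]
-0.008 11 [0.13  0.13  0.13  0.131 0.131 0.132 0.132 0.132 0.133 0.134 0.134]
0.0 13 [0.13  0.13  0.13  0.131 0.131 0.131 0.132 0.132 0.133 0.133 0.133 0.134
```

Request:
apply_moves(
  steps=[
    [[0.0022, 0.0027, 0], [0, 0, 0], 0],
    [[0.0022, 0.0027, 0], [0, 0, 0], 0],
    [[0.0022, 0.0027, 0], [0, 0, 0], 0],
    [[0.0022, 0.0027, 0], [0, 0, 0], 0],
    [[0.0022, 0.0025, 0], [0, 0, 0], 0],
    [[0.0014, 0.0014, 0], [0, 0, 0], 0],
    [[0, 0, 0], [0, 0, 0], 0],
    [[0, 0, 0], [0, 0, 0], 0],
  ],
)

```text
clock: 24.6
eef_pos: [0.6233, -0.0031, 0.0263]
tool_rot: [0.049, 0.999, 0.0, -0.0]
ft_force: [-0.2, -0.6, -0.8]
grip_width: -0.0001
grasp_force: 0.3
```

```bash
python3 s.py | sed -n '1p;10,13p'
```

```text
[ 0.6233 -0.0031  0.0263] [-0.21 -0.58 -0.84] [-0.207 -0.016  0.011] 0.3277006308780983
-0.032 55 [0.129 0.131 0.148 0.155 0.159 0.163 0.166 0.169 0.172 0.18 ]
-0.024 55 [0.129 0.131 0.133 0.142 0.146 0.148 0.151 0.154 0.157 0.162]
-0.016 31 [0.13  0.131 0.133 0.138 0.14  0.142 0.142 0.144 0.146 0.148 0.15 ]
-0.008 10 [0.13  0.13  0.131 0.131 0.131 0.131 0.132 0.132 0.134 0.134]
```

Remaining gap is about 3 mm at the nose. Creeping on.

Request:
apply_moves(
  steps=[
    [[0.0016, 0.0018, 0], [0, 0, 0], 0],
    [[0.0016, 0.0018, 0], [0, 0, 0], 0],
    [[0.0016, 0.0018, 0], [0, 0, 0], 0],
    [[0.0016, 0.0018, 0], [0, 0, 0], 0],
    [[0, 0, 0], [0, 0, 0], 0],
    [[0, 0, 0], [0, 0, 0], 0],
    [[0, 0, 0], [0, 0, 0], 0],
    [[0, 0, 0], [0, 0, 0], 0],
  ],
)

```text
clock: 25.32
eef_pos: [0.6222, -0.0015, 0.0263]
tool_rot: [0.049, 0.999, 0.0, -0.0]
ft_force: [0.3, -1.6, 0.4]
grip_width: 0.0004
grasp_force: 0.3
```

```bash
python3 s.py | sed -n '1p;10,13p'
```

```text
[ 0.6222 -0.0015  0.0263] [ 0.33 -1.59  0.39] [-0.139 -0.016 -0.012] 0.3126535330375191
-0.032 53 [0.129 0.133 0.152 0.156 0.16  0.163 0.166 0.169 0.176]
-0.024 55 [0.129 0.131 0.136 0.141 0.144 0.146 0.15  0.152 0.156 0.161]
-0.016 34 [0.13  0.131 0.133 0.137 0.14  0.141 0.143 0.146 0.148]
-0.008 13 [0.129 0.13  0.13  0.13  0.13  0.131 0.131 0.132 0.133 0.133 0.134 0.134
```

Request:
apply_moves(
  steps=[
    [[0.0013, 0.0013, 0], [0, 0, 0], 0],
    [[0.0013, 0.0013, 0], [0, 0, 0], 0],
    [[0.0013, 0.0013, 0], [0, 0, 0], 0],
    [[0.0013, 0.0013, 0], [0, 0, 0], 0],
    [[0, 0, 0], [0, 0, 0], 0],
    [[0, 0, 0], [0, 0, 0], 0],
    [[0, 0, 0], [0, 0, 0], 0],
    [[0, 0, 0], [0, 0, 0], 0],
  ],
)

```text
clock: 26.03
eef_pos: [0.6213, -0.0006, 0.0264]
tool_rot: [0.049, 0.999, 0.0, -0.0]
ft_force: [0.1, -1.5, -0.4]
grip_width: -0.0004
grasp_force: 0.8
```

```bash
python3 s.py | sed -n '1p;10,13p'
```

```text
[ 6.213e-01 -6.000e-04  2.640e-02] [ 0.13 -1.46 -0.41] [-0.364 -0.075  0.011] 0.7775524096450681
-0.032 62 [0.129 0.132 0.151 0.155 0.159 0.163 0.165 0.17  0.175]
-0.024 53 [0.13  0.133 0.137 0.141 0.144 0.147 0.15  0.152 0.157]
-0.016 35 [0.129 0.131 0.132 0.135 0.138 0.14  0.141 0.143 0.145]
-0.008 13 [0.13  0.13  0.13  0.131 0.131 0.132 0.132 0.132 0.133 0.133 0.133 0.134
```

Request:
apply_moves(
  steps=[
    [[0.0012, 0.0012, 0], [0, 0, 0], 0],
    [[0.0012, 0.0012, 0], [0, 0, 0], 0],
    [[0.0012, 0.0012, 0], [0, 0, 0], 0],
    [[0, 0, 0], [0, 0, 0], 0],
    [[0, 0, 0], [0, 0, 0], 0],
    [[0, 0, 0], [0, 0, 0], 0],
    [[0, 0, 0], [0, 0, 0], 0],
    [[0, 0, 0], [0, 0, 0], 0],
  ],
)

```text
clock: 26.75
eef_pos: [0.6212, -0.0004, 0.0265]
tool_rot: [0.049, 0.999, -0.0, 0.0]
ft_force: [2.4, -4.1, -1.2]
grip_width: -0.0002
grasp_force: 2.3
```

```bash
python3 s.py | sed -n '1p;10,13p'
```

```text
[ 6.212e-01 -4.000e-04  2.650e-02] [ 2.43 -4.1  -1.2 ] [-0.919 -0.486  0.037] 2.312626366474433
-0.032 55 [0.129 0.134 0.152 0.156 0.159 0.162 0.165 0.168 0.174 0.18 ]
-0.024 52 [0.13  0.13  0.137 0.141 0.145 0.148 0.15  0.153 0.157]
-0.016 35 [0.129 0.131 0.134 0.137 0.139 0.14  0.142 0.144 0.146]
-0.008 10 [0.13  0.13  0.13  0.131 0.131 0.132 0.132 0.132 0.133 0.135]
```

The nose bears (about 4.7 N, no further motion). Backing off the bar along its normal, then up.

Request:
apply_moves(
  steps=[
    [[-0.004, -0.003, 0], [0, 0, 0], 0],
    [[-0.005, -0.003, 0], [0, 0, 0], 0],
    [[-0.01, -0.006, 0], [0, 0, 0], 0],
    [[-0.03, -0.016, 0], [0, 0, 0], 0],
    [[-0.05, -0.028, 0], [0, 0, 0], 0],
    [[-0.02, -0.01, 0], [0, 0, 0], 0],
    [[0, 0, -0.02], [0, 0, 0], 0],
    [[0, 0, -0.06], [0, 0, 0], 0],
  ],
)

```text
clock: 27.47
eef_pos: [0.6413, -0.015, 0.0406]
tool_rot: [0.049, 0.999, 0.0, -0.003]
ft_force: [-0.6, 0.6, 0.1]
grip_width: 0.0001
grasp_force: 0.0
```

Request:
apply_moves(
  steps=[
    [[0, 0, -0.12], [0, 0, 0], 0],
    [[0, 0, -0.15], [0, 0, 0], 0],
    [[0, 0, -0.15], [0, 0, 0], 0],
    [[0, -0.1, -0.1], [0, 0, 0], 0],
    [[0, -0.15, -0.05], [0, 0, 0], 0],
    [[0, -0.15, 0], [0, 0, 0], 0],
    [[0, -0.15, 0], [0, 0, 0], 0],
    [[0, -0.15, 0], [0, 0, 0], 0],
  ],
)

```text
clock: 28.13
eef_pos: [0.6291, -0.1551, 0.1583]
tool_rot: [0.049, 0.999, 0.0, 0.001]
ft_force: [-0.2, 0.4, -0.4]
grip_width: -0.0
grasp_force: 0.0
```

Request:
apply_moves(
  steps=[
    [[0, -0.15, 0], [0, 0, 0], 0],
    [[0, -0.1, 0], [0, 0, 0], 0],
    [[0, -0.05, 0], [0, 0, 0], 0],
    [[0, 0, 0], [0, 0, 0], 0],
    [[0, 0, 0], [0, 0, 0], 0],
    [[0, 0, 0], [0, 0, 0], 0],
    [[0, 0, 0], [0, 0, 0], 0],
    [[0, 0, 0], [0, 0, 0], 0],
  ],
)

```text
clock: 28.8
eef_pos: [0.6237, -0.2126, 0.1564]
tool_rot: [0.048, 0.999, 0.0, -0.0]
ft_force: [0.1, 1.3, -0.1]
grip_width: -0.0002
grasp_force: 0.0
```

```bash
python3 s.py | sed -n '1p;4,14p'
python3 - <<'E'
from h import *
from k import R
# depth-based checks: near rim vs stop, tray edges, ring colour, unmoved things vs first pictures
z=np.load('pics/last.npz'); I,D=z['I'],z['D']; C=cloud('side',D); P=C[...,:2]@R-[.435,.1228]; H=C[...,2]
for x in (.045,.06,.075,.09,.11,.125):
    m=(abs(H-.0265)<.0025)&(abs(P[...,0]-x)<.003)&(abs(P[...,1])<.085); q=P[m][:,1]; print(x,q[q<0].mean().round(4),q[q>0].mean().round(4))
for y in (-.05,-.02,.02,.05):
    m=(abs(P[...,1]-y)<.005)&(H>.018)&(H<.03)&(P[...,0]>.01)&(P[...,0]<.06); q=P[m][:,0]; print(y,np.sort(q).round(3)[::3])
hsv=cv2.cvtColor(I,cv2.COLOR_RGB2HSV)
m=(hsv[...,0]<30)&(hsv[...,1]>110)&(hsv[...,2]>120)&(abs(P[...,1])<.06)&(P[...,0]>.05)&(P[...,0]<.13); print('ring/cone pts',P[m].round(3)[::12], H[m].max())
I0=np.load('pics/side0.npz')['I'].astype(int)
d=abs(I.astype(int)-I0).sum(-1)>60; n,l,s,c=cv2.connectedComponentsWithStats(d.astype(np.uint8))
print([(s[i].tolist()) for i in range(1,n) if s[i][4]>15])
E
```

```text
[ 0.6237 -0.2126  0.1564] [ 0.12  1.25 -0.09] [-0.036  0.025  0.023] 0.0
-0.08 23 [0.143 0.145 0.146 0.146 0.148 0.149 0.151 0.151 0.152 0.155 0.156 0.159]
-0.072 75 [0.101 0.108 0.115 0.123 0.129 0.15  0.153 0.158 0.162]
-0.064 51 [0.1   0.11  0.119 0.13  0.134 0.155 0.158 0.163 0.167]
-0.056 38 [0.129 0.131 0.134 0.16  0.161 0.164 0.165 0.167 0.17  0.173]
-0.048 40 [0.129 0.132 0.134 0.164 0.166 0.168 0.17  0.175]
-0.04 49 [0.129 0.132 0.162 0.168 0.171 0.173 0.176 0.18  0.183]
-0.032 60 [0.129 0.132 0.149 0.154 0.159 0.163 0.165 0.17  0.175]
-0.024 51 [0.129 0.132 0.137 0.141 0.144 0.149 0.151 0.154 0.158]
-0.016 32 [0.13  0.132 0.134 0.137 0.139 0.141 0.143 0.145]
-0.008 10 [0.13  0.13  0.13  0.131 0.131 0.132 0.133 0.133 0.134 0.135]
0.0 10 [0.13  0.13  0.13  0.131 0.131 0.132 0.133 0.134 0.134 0.135]
0.045 -0.0684 0.0677
0.06 -0.0682 0.067
0.075 -0.069 0.0673
0.09 -0.0686 0.067
0.11 -0.069 0.0671
0.125 -0.0693 0.0668
-0.05 [0.022 0.023 0.024 0.025 0.027 0.027 0.028 0.03  0.03  0.032 0.033 0.034
 0.034 0.035 0.036 0.037]
-0.02 [0.022 0.023 0.024 0.026 0.027 0.028 0.03  0.031 0.032 0.034 0.034 0.035
 0.036 0.037]
0.02 [0.023 0.024 0.025 0.026 0.027 0.028 0.029 0.03  0.031 0.032 0.033 0.034
 0.035 0.035 0.036 0.037 0.038 0.039]
0.05 [0.023 0.024 0.025 0.026 0.027 0.028 0.029 0.03  0.031 0.032 0.033 0.034
 0.035 0.035 0.036 0.037 0.038 0.039 0.039]
ring/cone pts [[ 0.068 -0.037]
 [ 0.06  -0.033]
 [ 0.067 -0.025]
 [ 0.062 -0.026]
 [ 0.06  -0.024]
 [ 0.058 -0.025]
 [ 0.057 -0.026]
 [ 0.056 -0.028]
 [ 0.064 -0.02 ]
 [ 0.091  0.02 ]
 [ 0.088  0.019]
 [ 0.09   0.018]
 [ 0.094  0.023]
 [ 0.096  0.032]
 [ 0.095  0.035]
 [ 0.095  0.037]
 [ 0.091  0.04 ]
 [ 0.091  0.038]
 [ 0.091  0.04 ]
 [ 0.084  0.04 ]] 0.019807820009291675
[[213, 0, 43, 74, 1782], [551, 72, 9, 67, 404], [159, 152, 145, 110, 8972]]
```

```bash
python3 -c "
from h import *
print(bot.job_done())"
```

```text
the job is handed in; nothing more can be done
None
```

I handed in the job at about 29 s: the tray is home square on the stop (10 N held about 2 s) with the ring in it, the keeper's nose bears on its far wall, the hand is clear, and tin, gauge and graver showed no movement, though I viewed 11 pictures, one over the limit of 10.

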